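# Load the analyser tray in reverse order

### The job

Move the four closed sample jars from the round dishes on the steel rail into the square nests of the aluminium loading tray, in reverse order: the jar now at the left end of the rail goes into the nest at the right end of the tray, and so on, one jar to each nest. Each jar must end standing upright and seated flat on the floor of its nest (turn the square bottle to fit), released. Keep the jars upright and set them down rather than dropping them.

Things in the scene. Friction and masses are not known exactly. Their poses are not given: they have to be found in the camera images.
- jar_squat: squat jar, closed, white plastic, loose, 40 to 130 g: round and low, 44 mm wide, 50 mm tall: a 42 mm wide body 20 mm tall under a wide 44 mm grey cap 30 mm tall. Grip it round the cap, 34 mm above its underside. Origin: centre of its underside; z up its axis.
- jar_square: square bottle, closed, white plastic, loose, 40 to 130 g: 41 x 41 mm square body 56 mm tall with a 30 mm round grey cap on top, 72 mm tall in all. Grip it across two flat sides of the body, 36 mm above its underside. Its sides lie along its own x and y axes. Origin: centre of its underside; z up its axis.
- jar_tube: slim tube jar, closed, white plastic, loose, 40 to 130 g: upright straight cylinder 32 mm wide, 78 mm tall, the top 16 mm a grey cap of the same width. Grip it 50 mm above its underside. Origin: centre of its underside; z up its axis.
- jar_cone: cone-shaped flask, closed, white plastic, loose, 40 to 130 g: 44 mm wide at the foot, tapering to 24 mm at 52 mm height, then a round grey cap 30 mm wide from 52 to 74 mm. Grip it by the cap, 63 mm above its underside. Origin: centre of its underside; z up its axis.
- holder_squat: the grey round dish in which the squat jar stands at the start; all four dishes look alike and are fixed side by side on the rail. 68 mm wide outside, 62 mm inside, 14 mm tall, inner floor 6 mm up. Origin: centre of its underside, on the rail top; y along the rail. It stays in place, so it remembers where its jar came from.
- holder_square: the grey round dish in which the square bottle stands at the start; all four dishes look alike and are fixed side by side on the rail. 68 mm wide outside, 62 mm inside, 14 mm tall, inner floor 6 mm up. Origin: centre of its underside, on the rail top; y along the rail. It stays in place, so it remembers where its jar came from.
- holder_tube: the grey round dish in which the slim tube jar stands at the start; all four dishes look alike and are fixed side by side on the rail. 68 mm wide outside, 62 mm inside, 14 mm tall, inner floor 6 mm up. Origin: centre of its underside, on the rail top; y along the rail. It stays in place, so it remembers where its jar came from.
- holder_cone: the grey round dish in which the cone-shaped flask stands at the start; all four dishes look alike and are fixed side by side on the rail. 68 mm wide outside, 62 mm inside, 14 mm tall, inner floor 6 mm up. Origin: centre of its underside, on the rail top; y along the rail. It stays in place, so it remembers where its jar came from.
- rail: fixed steel rail, 80 x 325 x 8 mm, with the four dishes in a row along its y axis at y = -114, -38, +38, +114 mm, their order differing every time. Origin: centre of its underside, on the bench; +y to the robot's left, yaw within 0.16 rad. It may be the nearer or the farther row. A jar in a dish has its underside 14 mm above the bench; dish rims are at 22 mm.
- tray: fixed aluminium tray, 82 x 304 x 18 mm, the other row. Four square nests along its y axis at y = -111, -37, +37, +111 mm, each 54 x 54 mm, floor 8 mm above the bench, walls 10 mm above that. Origin: centre of its underside; +y to the robot's left, yaw within 0.16 rad. The square bottle drops in only when square with the nest (within about 0.3 rad, any quarter turn).

How it is judged:
At the end, for the whole second after the job is handed in: Every jar is in the nest that mirrors its dish (leftmost dish: rightmost nest), within 13 mm of the nest centre along tray x and y, its underside within 3 mm of the nest floor height, tilted under 0.1 rad, slower than 0.02 m/s, free of the fingers (((y of holder_squat in the frame of rail between -0.134 and -0.094 m and y of jar_squat in the frame of tray between 0.098 and 0.124 m) or (y of holder_squat in the frame of rail between -0.058 and -0.018 m and y of jar_squat in the frame of tray between 0.024 and 0.05 m) or (y of holder_squat in the frame of rail between 0.018 and 0.058 m and y of jar_squat in the frame of tray between -0.05 and -0.024 m) or (y of holder_squat in the frame of rail between 0.094 and 0.134 m and y of jar_squat in the frame of tray between -0.124 and -0.098 m)) and x of jar_squat in the frame of tray between -0.013 and 0.013 m and z of jar_squat in the frame of tray between 0.005 and 0.011 m and angle between each of jar_squat, jar_square, jar_tube, jar_cone's own z axis and vertical below 0.1 rad and linear speed of each of jar_squat, jar_square, jar_tube, jar_cone below 0.02 m/s and contact force between the fingers and jar_squat below 0.1 N and ((y of holder_square in the frame of rail between -0.134 and -0.094 m and y of jar_square in the frame of tray between 0.098 and 0.124 m) or (y of holder_square in the frame of rail between -0.058 and -0.018 m and y of jar_square in the frame of tray between 0.024 and 0.05 m) or (y of holder_square in the frame of rail between 0.018 and 0.058 m and y of jar_square in the frame of tray between -0.05 and -0.024 m) or (y of holder_square in the frame of rail between 0.094 and 0.134 m and y of jar_square in the frame of tray between -0.124 and -0.098 m)) and x of jar_square in the frame of tray between -0.013 and 0.013 m and z of jar_square in the frame of tray between 0.005 and 0.011 m and contact force between the fingers and jar_square below 0.1 N and ((y of holder_tube in the frame of rail between -0.134 and -0.094 m and y of jar_tube in the frame of tray between 0.098 and 0.124 m) or (y of holder_tube in the frame of rail between -0.058 and -0.018 m and y of jar_tube in the frame of tray between 0.024 and 0.05 m) or (y of holder_tube in the frame of rail between 0.018 and 0.058 m and y of jar_tube in the frame of tray between -0.05 and -0.024 m) or (y of holder_tube in the frame of rail between 0.094 and 0.134 m and y of jar_tube in the frame of tray between -0.124 and -0.098 m)) and x of jar_tube in the frame of tray between -0.013 and 0.013 m and z of jar_tube in the frame of tray between 0.005 and 0.011 m and contact force between the fingers and jar_tube below 0.1 N and ((y of holder_cone in the frame of rail between -0.134 and -0.094 m and y of jar_cone in the frame of tray between 0.098 and 0.124 m) or (y of holder_cone in the frame of rail between -0.058 and -0.018 m and y of jar_cone in the frame of tray between 0.024 and 0.05 m) or (y of holder_cone in the frame of rail between 0.018 and 0.058 m and y of jar_cone in the frame of tray between -0.05 and -0.024 m) or (y of holder_cone in the frame of rail between 0.094 and 0.134 m and y of jar_cone in the frame of tray between -0.124 and -0.098 m)) and x of jar_cone in the frame of tray between -0.013 and 0.013 m and z of jar_cone in the frame of tray between 0.005 and 0.011 m and contact force between the fingers and jar_cone below 0.1 N); the robot touches nothing.
It fails at once if a jar is tipped over (more than 0.6 rad) (angle between any of jar_squat, jar_square, jar_tube, jar_cone's own z axis and vertical above 0.6 rad).
It fails at once if a jar is dropped or thrown (faster than 0.75 m/s out of the fingers: a fall of about 3 cm) ((linear speed of jar_squat above 0.75 m/s and contact force between the fingers and jar_squat below 0.05 N) or (linear speed of jar_square above 0.75 m/s and contact force between the fingers and jar_square below 0.05 N) or (linear speed of jar_tube above 0.75 m/s and contact force between the fingers and jar_tube below 0.05 N) or (linear speed of jar_cone above 0.75 m/s and contact force between the fingers and jar_cone below 0.05 N)).
It also fails if it takes over 88 s, if anything falls off the work surface, if the arm or the gripper's body presses on something with over 40 N, if the wrist force passes 120 N, or if a joint passes its speed limit or range.

### The arm

A 7-joint arm with a two-finger parallel gripper is mounted at the origin on the work surface. World frame = base frame: x ahead of the robot, y to its left, z up, the work surface at z = 0. Lengths are in m, angles in rad, forces in N, time in s.
With the tool pointing down it reaches from about 0.4 to 0.9 m from the base axis. Payload 5.5 kg.
Tool frame: the origin (TCP) lies between the finger pads; the fingertips stand 17 mm ahead of it and the grasp point (between the pads) lies 2 mm behind it (arm.nose_length is the distance from the TCP to the fingertips, in m); x points along the fingers, y is the direction in which the jaws open and shut, and the axes are right-handed (so a half turn about x gives the same grasp; the last joint's range is limited). The gripper opens to 85 mm and grips with 20 to 120 N. Pads are 22 mm wide; open, the fingers measure 114 mm over their backs; the gripper's body (76 mm by 85 mm) begins 54 mm behind the grasp point. The pads swing forward as they close: fully open they stand 13 mm farther back than shut.
Start: joints at [-1.048, 0.501, -0.427, 1.55, 0.221, 1.138, -0.21], TCP at [0.167, 0.628, 0.248] pointing down, gripper open.
Joint ranges: [-2.88, 2.88], [-0.31, 2.03], [-1.54, 1.56], [0.2, 2.42], [-1.41, 4.55], [0.19, 2.02], [-2.57, 2.57]. Speed limits (rad/s): [2.57, 2.57, 3.14, 3.14, 3.14, 3.14, 3.14].

### API

Orientations are given as a rotation vector (axis times angle).
In Python, from cell import arm, grab_frame, camera_params, workorder gives the robot as it stands.
- The arm moves only by the tool jog_arm, never from a script. Its argument "rows" is a list of rows, each a list of 7 numbers: the gripper's target within -1 to 1 (shut at 1, half-way at 0, fully open at -1), then the shift along the tool's x, y, z in cm, then the turn, a rotation vector about the tool's x, y, z in rad. In form: [[hand, dx, dy, dz, ax, ay, az], ...]. A call has 1 to 12 rows; each row is the pose to reach, as a shift and turn from the pose commanded when the call began, along the tool's axes at that moment; what a row does not reach only later rows make up. A row lasts 1/12 s, in which the tool goes at most 41.7 mm and 7.16 degrees, less where a joint would pass 70% of its speed; a pose out of reach is approached as far as the arm can. A call with a gripper value outside its range is refused whole. The fingers move at their own pace and stop on an object; "newtons" is the grip in N (left out, the last holds). Time passes only in rows, so rows that repeat a pose let the fingers close. It gives the time, the measured TCP pose, the force and the opening at its end, in the units of the state.
- arm.read_state(): the state, without advancing time (a new reading comes with each control period).
- grab_frame(name): name is "scene" or "top" or "wrist"; returns (picture, depth): 384x512x3 uint8, red, green, blue; 384x512 float32, m along the optical axis (not along the pixel's ray), 0 where there is no reading.
- camera_params(name): a dict with "intrinsics" (3x3 intrinsics, pixels), "pose" (4x4, takes a point from camera to world coordinates). Camera axes: x right, y down, z forward; pixel columns grow to the right and rows downward; lengths in m; the calibration is good to about 2 mm. A picture is of the moment at which its call begins: read the wrist's pose just before it. camera_params takes no time and is no camera call; for the wrist camera it gives the pose at the moment of the call.
- workorder.sign_off(): hands the job in, once; it reports no verdict.
The state is a dict: "clock": time; "q": joint angles; "qvel": joint speeds; "joint_efforts": joint torques, N m; "tcp_pos": TCP position; "eef_rot": TCP orientation; "wrist_force": force on the tool from outside, world axes, zero at the start; "ft_torque": the same for the moment, N m; "opening": finger opening in m.
Only numpy, scipy, OpenCV 4.12 (cv2) and the standard library are available. Lean on these libraries where they do the work, as an engineer would, in place of code of your own. Each camera call takes 0.05 s, during which the arm holds its last target. There are 200 camera calls.

## Working session

There is one attempt and no reset: what is moved stays moved. The work goes in short steps, Python scripts to look and compute and a tool call to move; the robot and the scene stay as the last step left them, time stands still between calls to the robot, and variables do not carry over. Pictures are saved under pics/ and viewed, about 12 in all and at most 16, crops included, and the job is handed in when it is done.

Besides the shell and the picture viewer there is one more tool, called as a command line: name --pt "numbers of a row" for each row, then --argument value for the rest. jog_arm: Moves the arm, as the interface text tells. Its arguments: {"type":"object","properties":{"rows":{"type":"array"},"newtons":{"type":"number"}},"required":["rows"]}

```bash
mkdir -p pics; ls
python3 - <<'E'
from cell import arm, grab_frame, camera_params, workorder
import cv2, numpy as np
for n in ("top","scene"):
    im,d=grab_frame(n); cv2.imwrite(f"pics/{n}0.png",im[:,:,::-1]); np.save(f"{n}0.npy",d)
    p=camera_params(n); print(n,p["intrinsics"].round(1).tolist(),p["pose"].round(3).tolist())
s=arm.read_state(); print(s)
E
```

```text
pics
top [[388.8, 0.0, 256.4], [0.0, 388.8, 192.4], [0.0, 0.0, 1.0]] [[0.024, -0.981, 0.194, 0.44], [-0.999, -0.029, -0.027, 0.001], [0.032, -0.194, -0.981, 0.688], [0.0, 0.0, 0.0, 1.0]]
scene [[418.9, 0.0, 263.5], [0.0, 418.9, 186.7], [0.0, 0.0, 1.0]] [[-0.144, 0.649, -0.747, 1.069], [0.99, 0.096, -0.107, 0.073], [0.002, -0.755, -0.656, 0.503], [0.0, 0.0, 0.0, 1.0]]
{'clock': 0.1, 'q': array([-1.04778966,  0.5018291 , -0.42679952,  1.55134752,  0.2207935 ,
        1.138288  , -0.21025487]), 'qvel': array([ 0.00141614, -0.00122513, -0.00186652, -0.00201812,  0.00018437,
        0.00230983,  0.00077724]), 'joint_efforts': array([-1.12635884e-02, -5.70807731e+01, -5.83813369e+00, -2.81749356e+01,
        1.06464027e-02,  5.54029655e-03, -3.72985781e-06]), 'tcp_pos': array([0.16686562, 0.62759572, 0.24731443]), 'eef_rot': array([ 0.20248061,  1.56148322, -0.2053012 ]), 'wrist_force': array([-0.1307278 , -0.23533746, -0.45281305]), 'ft_torque': array([ 0.0405197 ,  0.04228512, -0.00811089]), 'opening': 0.08539990358125318}
```

View pics/top0.png

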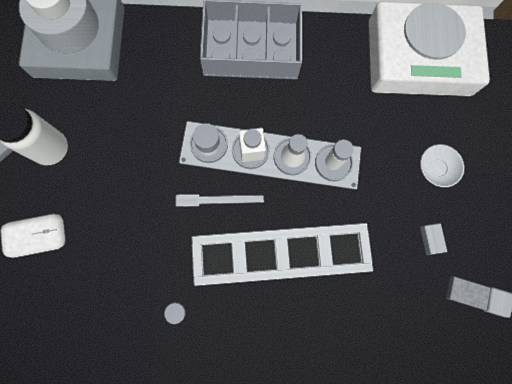

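View pics/scene0.png

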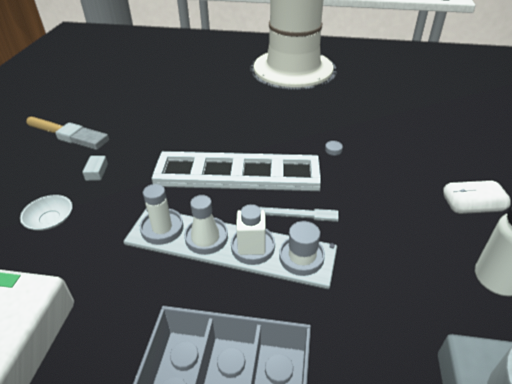

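The top view shows the far rail holding, from the robot's left to right, squat (206,138), square (252,145), cone (295,153) and tube (340,157). The near tray has nests at about (217,258), (261,255), (303,252) and (346,248). The scene view confirms the order. Next I'll enlarge the view for pixel readings.

```bash
python3 - <<'E'
import cv2
im=cv2.imread("pics/top0.png")
cv2.imwrite("pics/crop_rail.png",cv2.resize(im[115:195,175:375],None,fx=4,fy=4,interpolation=cv2.INTER_CUBIC))
E
cat > h.py <<'E'
import numpy as np, cv2
from cell import arm, grab_frame, camera_params
from scipy.spatial.transform import Rotation as R
def back(cam,uv,z,p=None):
    "pixels -> world points on plane z"
    p=p or camera_params(cam); K,T=p["intrinsics"],p["pose"]
    uv=np.atleast_2d(uv).astype(float)
    r=np.c_[uv,np.ones(len(uv))]@np.linalg.inv(K).T@T[:3,:3].T
    return T[:3,3]+r*((z-T[2,3])/r[:,2])[:,None]
E
python3 - <<'E'
from h import *
im=cv2.imread("pics/top0.png"); g=cv2.cvtColor(im,cv2.COLOR_BGR2GRAY)
m=(g>100).astype(np.uint8)
n,l=cv2.connectedComponents(m)
for name,seed,z,size in(("tray",(196,240),.018,"82x304"),("rail",(184,150),.008,"80x325")):
    k=l[seed[1],seed[0]]; ys,xs=np.nonzero(l==k)
    w=back("top",np.c_[xs,ys],z)[:,:2]
    (c,s,a)=cv2.minAreaRect((w*1000).astype(np.float32)); print(name,k,len(xs),c,s,a,size)
    print(cv2.boxPoints((c,s,a)).round(1).tolist())
# nest openings
for u,v in((217,258),(261,255),(303,252),(346,248)):
    mm=cv2.connectedComponents((g<90).astype(np.uint8))[1]; k=mm[v,u]; ys,xs=np.nonzero(mm==k)
    w=back("top",np.c_[xs,ys],.018)[:,:2]*1000; c=cv2.minAreaRect(w.astype(np.float32)); print(len(xs),c)
E
```

```text
tray 8 5387 (467.60137939453125, -63.43611145019531) (83.89531707763672, 305.84332275390625) 5.839224815368652 82x304
[[410.29998779296875, 84.4000015258789], [441.3999938964844, -219.8000030517578], [524.9000244140625, -211.3000030517578], [493.79998779296875, 93.0]]
rail 4 7756 (650.016845703125, -42.071319580078125) (325.4263000488281, 90.60436248779297) 83.19470977783203 80x325
[[585.7999877929688, -198.3000030517578], [675.7000122070312, -209.0], [714.2999877929688, 114.0999984741211], [624.2999877929688, 124.9000015258789]]
862 ((456.0458679199219, 46.66013717651367), (49.73994827270508, 49.157432556152344), 5.852124214172363)
854 ((463.486572265625, -26.329984664916992), (49.8689079284668, 49.828243255615234), 6.009507656097412)
832 ((470.99346923828125, -99.1953125), (49.48054885864258, 49.257965087890625), 5.851564407348633)
802 ((478.3584289550781, -172.033447265625), (49.453731536865234, 48.263275146484375), 5.679116725921631)
```

View pics/crop_rail.png

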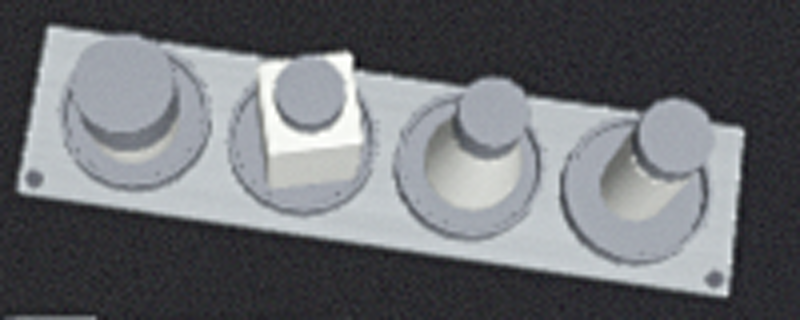

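The crop shows the rail corners at TL (48,25), TR (744,127), BR (726,297) and BL (18,192). Cap centres are squat (125,86), square (310,93), cone (494,115) and tube (675,137). The square's top face corners are about (259,66), (351,53), (357,141) and (270,153).

Run:
```python
from h import *
f=lambda a:(np.array(a,float)+.5)/4-.5+[175,115]
c=back("top",f([(48,25),(744,127),(726,297),(18,192)]),.008)[:,:2]*1000
o=c.mean(0); y=(c[0]+c[3]-c[1]-c[2]); y/=np.linalg.norm(y); x=np.array([y[1],-y[0]])
print("rail",o,"yaw",np.arctan2(-y[0],y[1]),"sides",np.linalg.norm(np.roll(c,-1,0)-c,axis=1))
d={k:o+y*t for k,t in zip(("squat","square","cone","tube"),(114,38,-38,-114))}
for k,uv,z in(("squat",(125,86),.064),("square",(310,93),.086),("cone",(494,115),.088),("tube",(675,137),.092)):
    w=back("top",f(uv),z)[0,:2]*1000; print(k,"dish",d[k].round(1),"jar",w.round(1))
q=back("top",f([(259,66),(351,53),(357,141),(270,153)]),.070)[:,:2]*1000
print("sq",q.mean(0),np.linalg.norm(np.roll(q,-1,0)-q,axis=1),np.arctan2(*(np.roll(q,-1,0)-q).T[::-1])%(np.pi/2))
D=np.load("top0.npy"); 
s=arm.read_state(); M=R.from_rotvec(s["eef_rot"]).as_matrix(); print(M.round(3))
p=camera_params("wrist"); print(p["pose"].round(3).tolist(), p["intrinsics"].round(1).tolist())
```

```text
rail [645.62710381 -41.82824717] yaw -0.1189125539745386 sides [323.97084685  81.0472423  322.350483    80.32713201]
squat dish [659.2  71.4] jar [657.   71.2]
square dish [650.1  -4.1] jar [649.   -6.1]
cone dish [641.1 -79.6] jar [641.6 -80.9]
tube dish [ 632.1 -155. ] jar [ 633.4 -153.5]
sq [650.19366026  -6.1707254 ] [38.99237325 38.49732801 36.43432472 38.07509685] [0.18296273 0.0852796  0.17589563 0.15155638]
[[-0.001  0.257  0.966]
 [-0.002  0.966 -0.257]
 [-1.    -0.002 -0.   ]]
[[0.256, 0.925, 0.282, 0.095], [0.967, -0.244, -0.076, 0.647], [-0.002, 0.292, -0.956, 0.373], [0.0, 0.0, 0.0, 1.0]] [[266.2, 0.0, 258.6], [0.0, 266.2, 192.7], [0.0, 0.0, 1.0]]
```

Measurements fit the given sizes, and every jar is within about 2 mm of its dish centre. First I'll move to a hover over the rail in two legs.

jog_arm --pt "-1 0 -2 2.6 0.06 0 0" --pt "-1 0 -4.2 5.4 0.12 0 0" --pt "-1 0 -6.6 8.5 0.19 0 0" --pt "-1 0 -9 11.6 0.26 0 0" --pt "-1 0 -11.4 14.7 0.33 0 0" --pt "-1 0 -13.8 17.8 0.4 0 0" --pt "-1 0 -16.2 20.9 0.47 0 0" --pt "-1 0 -18.6 24 0.54 0 0" --pt "-1 0 -21 27.1 0.61 0 0" --pt "-1 0 -23 29.7 0.67 0 0" --pt "-1 0 -24.4 31.5 0.715 0 0" --pt "-1 0 -24.4 31.5 0.715 0 0"

```text
clock: 1.1
tcp_pos: [0.4124, 0.3056, 0.2479]
eef_rot: [0.766, 1.428, -0.77]
wrist_force: [-0.1, 0.1, -0.0]
opening: 0.0856
```

```bash
cat >> h.py <<'E'
def goto(x,y,z,yaw):
    "shift (cm) and turn in tool axes to bring the TCP to x,y,z (m), fingers down, jaw axis (tool y) at yaw"
    s=arm.read_state(); M=R.from_rotvec(s["eef_rot"])
    c,n=np.cos(yaw),np.sin(yaw)
    G=R.from_matrix(np.array([[0,c,n],[0,n,-c],[-1,0,0]]))
    print("t %.2f"%s["clock"],"tcp",s["tcp_pos"].round(4),"open %.4f"%s["opening"],"F",s["wrist_force"].round(1))
    print("shift cm",(M.inv().apply(np.array([x,y,z])-s["tcp_pos"])*100).round(2),"turn",(M.inv()*G).as_rotvec().round(3))
E
python3 -c "
from h import *
goto(.650,-.006,.25,-.119); print(arm.nose_length, arm.read_state()['q'].round(2))"
```

```text
t 1.10 tcp [0.4124 0.3056 0.2479] open 0.0856 F [-0.1  0.1 -0. ]
shift cm [-0.09  2.6  39.1 ] turn [ 0.704  0.003 -0.   ]
0.017 [-0.55  0.23 -0.17  1.9   0.05  1.02 -0.15]
```

jog_arm --pt "-1 0 0.2 3 0.06 0 0" --pt "-1 0 0.4 6.5 0.12 0 0" --pt "-1 0 0.7 10.2 0.19 0 0" --pt "-1 0 1 14 0.26 0 0" --pt "-1 0 1.2 17.8 0.33 0 0" --pt "-1 0 1.5 21.6 0.4 0 0" --pt "-1 0 1.7 25.4 0.47 0 0" --pt "-1 0 2 29.2 0.54 0 0" --pt "-1 0 2.2 33 0.61 0 0" --pt "-1 0 2.4 36.5 0.67 0 0" --pt "-1 0 2.6 39.1 0.704 0 0" --pt "-1 0 2.6 39.1 0.704 0 0"

```text
clock: 2.1
tcp_pos: [0.652, -0.0043, 0.2475]
eef_rot: [1.292, 1.148, -1.296]
wrist_force: [-0.5, -0.8, 0.6]
opening: 0.0855
```

Run:
```python
from h import *
goto(.657,.071,.140,-.119)
p=camera_params("wrist"); im,d=grab_frame("wrist"); cv2.imwrite("pics/w0.png",im[:,:,::-1]); np.savez("w0.npz",d=d,T=p["pose"])
cv2.imwrite("pics/w0v.png",cv2.resize(im[:,:,::-1],None,fx=1.5,fy=1.5,interpolation=cv2.INTER_CUBIC))
```

```text
t 2.10 tcp [ 0.652  -0.0043  0.2475] open 0.0855 F [-0.5 -0.8  0.6]
shift cm [10.72 -0.39 -7.58] turn [ 0.002  0.004 -0.001]
```

View pics/w0v.png

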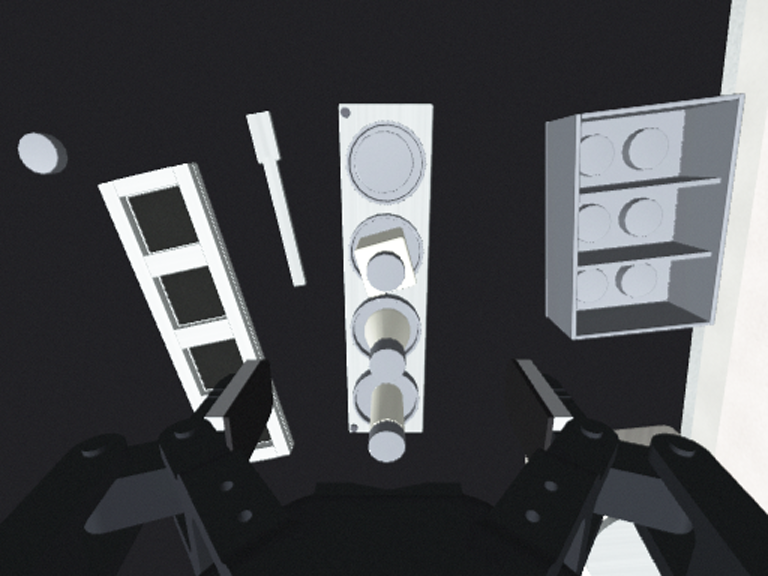

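The wrist view shows cap tops at squat (387,161), square (385,271), cone (388,364) and tube (387,446) in 1.5x pixels. The square's top corners are about (355,259), (407,236), (416,286) and (366,295).

Run:
```python
from h import *
p=camera_params("wrist"); p["pose"]=np.load("w0.npz")["T"]
f=lambda a:(np.array(a,float)+.5)/1.5-.5
for k,uv,z in(("squat",(387,161),.064),("square",(385,271),.086),("cone",(388,364),.088),("tube",(387,446),.092)):
    print(k,(back("w",f(uv),z,p)[0,:2]*1000).round(1))
q=back("w",f([(355,259),(407,236),(416,286),(366,295)]),.070,p)[:,:2]*1000
e=np.roll(q,-1,0)-q;print(q.mean(0),np.linalg.norm(e,axis=1),np.arctan2(e[:,1],e[:,0])%(np.pi/2))
im=cv2.imread("pics/w0.png"); cv2.imwrite("pics/w0sq.png",cv2.resize(im[145:205,225:290],None,fx=8,fy=8,interpolation=cv2.INTER_CUBIC))
```

```text
squat [660.2  73.8]
square [649.8  -3.4]
cone [643.3 -78.8]
tube [ 633.9 -152.6]
[650.04468362  -6.35096846] [43.91523884 40.55616144 40.42389027 30.46209006] [0.30536439 0.07518753 0.07112241 0.1518649 ]
```

View pics/w0sq.png

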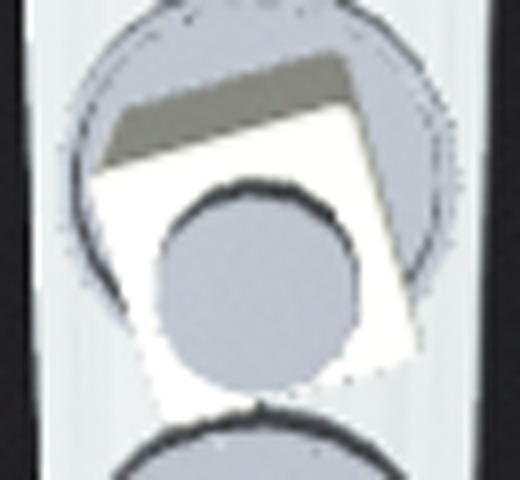

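In the enlarged crop the top face corners are (92,175), (348,100), (418,350) and (163,422), with the cap at (259,287).

Run:
```python
from h import *
p=camera_params("wrist"); p["pose"]=np.load("w0.npz")["T"]
f=lambda a:(np.array(a,float)+.5)/8-.5+[225,145]
q=back("w",f([(92,175),(348,100),(418,350),(163,422)]),.070,p)[:,:2]*1000
e=np.roll(q,-1,0)-q;print(q.mean(0),np.linalg.norm(e,axis=1),np.arctan2(e[:,1],e[:,0])%(np.pi/2))
print(back("w",f((259,287)),.086,p))
```

```text
[649.54581736  -4.03497259] [38.43672187 38.75682427 39.5684531  38.79898889] [0.17184063 0.1658695  0.17231833 0.13669982]
[[ 0.65028006 -0.00337514  0.086     ]]
```

jog_arm --pt "-1 2 -0.1 -3 0 0 0" --pt "-1 5 -0.2 -6 0 0 0" --pt "-1 8 -0.2 -7.7 0 0 0" --pt "-1 11 -0.2 -7.7 0 0 0" --pt "-1 14 -0.2 -7.7 0 0 0" --pt "-1 17 -0.2 -7.7 0 0 0" --pt "-1 19 -0.2 -7.7 0 0 0" --pt "-1 20.1 -0.2 -7.7 0 0 0" --pt "-1 20.1 -0.2 -7.7 0 0 0" --pt "-1 20.1 -0.2 -7.7 0 0 0"

```text
clock: 2.98
tcp_pos: [0.6556, 0.0805, 0.0473]
eef_rot: [1.287, 1.158, -1.288]
wrist_force: [-0.0, 0.5, 0.2]
opening: 0.0855
```

```bash
python3 -c "
from h import *
goto(.6595,.0725,.046,-.119)"
```

```text
t 2.98 tcp [0.6556 0.0805 0.0473] open 0.0855 F [-0.   0.5  0.2]
shift cm [0.13 0.47 0.76] turn [ 0.013 -0.001  0.001]
```

jog_arm --pt "-1 0.1 0.5 0.8 0.01 0 0" --pt "-1 0.1 0.5 0.8 0.01 0 0" --pt "-1 0.1 0.5 0.8 0.01 0 0"

```text
clock: 3.23
tcp_pos: [0.6618, 0.0694, 0.0481]
eef_rot: [1.298, 1.148, -1.295]
wrist_force: [0.2, -0.3, -0.3]
opening: 0.0854
```

```bash
python3 -c "
from h import *
goto(.6595,.0725,.046,-.119)"
```

```text
t 3.23 tcp [0.6618 0.0694 0.0481] open 0.0854 F [ 0.2 -0.3 -0.3]
shift cm [ 0.21 -0.26 -0.28] turn [-0.001 -0.    -0.003]
```

jog_arm --pt "-1 0 0 0 0 0 0" --pt "-1 0 0 0 0 0 0" --pt "-1 0 0 0 0 0 0" --pt "-1 0 0 0 0 0 0"

```text
clock: 3.57
tcp_pos: [0.6601, 0.071, 0.0465]
eef_rot: [1.296, 1.151, -1.295]
wrist_force: [-0.6, -0.2, 0.1]
opening: 0.0853
```

```bash
python3 -c "
from h import *
goto(.6595,.0725,.046,-.119); print(arm.read_state()['qvel'].round(3))"
```

```text
t 3.57 tcp [0.6601 0.071  0.0465] open 0.0853 F [-0.6 -0.2  0.1]
shift cm [ 0.05 -0.08 -0.14] turn [ 0.001 -0.    -0.   ]
[-0.001  0.003  0.     0.     0.001 -0.     0.001]
```

The arm settles about 0.4 s after a stop and is now 1.5 mm off, so I'll grip.

jog_arm --pt "1 0 -0.1 -0.1 0 0 0" --pt "1 0 -0.1 -0.1 0 0 0" --pt "1 0 -0.1 -0.1 0 0 0" --pt "1 0 -0.1 -0.1 0 0 0" --pt "1 0 -0.1 -0.1 0 0 0" --pt "1 0 -0.1 -0.1 0 0 0" --pt "1 0 -0.1 -0.1 0 0 0" --pt "1 0 -0.1 -0.1 0 0 0" --newtons 30

```text
clock: 4.23
tcp_pos: [0.6594, 0.072, 0.0464]
eef_rot: [1.296, 1.151, -1.295]
wrist_force: [-0.4, -0.3, 1.5]
opening: 0.0429
```

```bash
python3 -c "
from h import *
y=np.array([456.05-478.36,46.66+172.03]);y/=np.linalg.norm(y);c=np.array([467.2,-62.7]);print('yaw',np.arctan2(-y[0],y[1]))
for t in(-111,-37,37,111): print(t,(c+y*t).round(1))
goto(.4785,-.1731,.12,.102)"
```

```text
yaw 0.10166483852255027
-111 [ 478.5 -173.1]
-37 [471.  -99.5]
37 [463.4 -25.9]
111 [455.9  47.7]
t 4.23 tcp [0.6594 0.072  0.0464] open 0.0429 F [-0.4 -0.3  1.5]
shift cm [ -7.37 -15.08  26.47] turn [-0.22 -0.   -0.  ]
```

jog_arm --pt "1 -0.6 0 0 0 0 0" --pt "1 -2 0 0 0 0 0" --pt "1 -4.5 0 0 0 0 0" --pt "1 -7 0 0 0 0 0" --pt "1 -9.3 -0.6 1 0 0 0" --pt "1 -10 -2 3.4 -0.03 0 0" --pt "1 -10 -4 7 -0.06 0 0" --pt "1 -10 -6.3 11 -0.09 0 0" --pt "1 -10 -8.5 15 -0.12 0 0" --pt "1 -10 -10.8 19 -0.15 0 0" --pt "1 -10 -12.8 22.5 -0.18 0 0" --pt "1 -10 -14.3 25 -0.21 0 0"

```text
clock: 5.23
tcp_pos: [0.4866, -0.1613, 0.1476]
eef_rot: [1.14, 1.25, -1.139]
wrist_force: [1.5, -1.3, -0.5]
opening: 0.0432
```

jog_arm --pt "1 0 -0.3 0.8 0 0 0" --pt "1 0 -0.5 1.2 0 0 0" --pt "1 0 -0.5 1.2 0 0 0" --pt "1 0 -0.5 1.2 0 0 0" --pt "1 0 -0.5 1.2 0 0 0" --pt "1 0 -0.5 1.2 0 0 0" --pt "1 0 -0.5 1.2 0 0 0"

```text
clock: 5.82
tcp_pos: [0.4846, -0.1706, 0.1462]
eef_rot: [1.14, 1.253, -1.139]
wrist_force: [0.2, 1.0, -0.1]
opening: 0.0432
```

```bash
python3 -c "
from h import *
goto(.4785,-.1731,.0435,.102)"
```

```text
t 5.82 tcp [ 0.4846 -0.1706  0.1462] open 0.0432 F [ 0.2  1.  -0.1]
shift cm [10.27 -0.63  0.2 ] turn [-0.007 -0.     0.   ]
```

jog_arm --pt "1 1 -0.2 0.1 -0.007 0 0" --pt "1 3 -0.5 0.2 -0.007 0 0" --pt "1 5.5 -0.6 0.2 -0.007 0 0" --pt "1 7.5 -0.6 0.2 -0.007 0 0" --pt "1 9 -0.6 0.2 -0.007 0 0" --pt "1 9.8 -0.6 0.2 -0.007 0 0" --pt "1 10.2 -0.6 0.2 -0.007 0 0" --pt "1 10.4 -0.6 0.2 -0.007 0 0" --pt "1 10.5 -0.6 0.2 -0.007 0 0" --pt "1 10.5 -0.6 0.2 -0.007 0 0" --pt "1 10.5 -0.6 0.2 -0.007 0 0"

```text
clock: 6.73
tcp_pos: [0.4788, -0.1747, 0.042]
eef_rot: [1.136, 1.253, -1.135]
wrist_force: [0.3, 0.4, -0.7]
opening: 0.0434
```

```bash
python3 -c "
from h import *
goto(.4785,-.1731,.0404,.102)"
```

```text
t 6.73 tcp [ 0.4788 -0.1747  0.042 ] open 0.0434 F [ 0.3  0.4 -0.7]
shift cm [ 0.16 -0.02 -0.16] turn [-0.003  0.001 -0.001]
```

jog_arm --pt "1 0.1 0 -0.1 0 0 0" --pt "1 0.2 0 -0.1 0 0 0" --pt "1 0.2 0 -0.1 0 0 0" --pt "1 0.2 0 -0.1 0 0 0" --pt "-1 0.2 0 -0.1 0 0 0" --pt "-1 0.2 0 -0.1 0 0 0" --pt "-1 0.2 0 -0.1 0 0 0" --pt "-1 0.2 0 -0.1 0 0 0" --pt "-1 0.2 0 -0.1 0 0 0"

```text
clock: 7.48
tcp_pos: [0.478, -0.1735, 0.0392]
eef_rot: [1.136, 1.255, -1.136]
wrist_force: [-0.3, 1.0, 0.9]
opening: 0.0857
```

jog_arm --pt "-1 -0.8 0 0 0 0 0" --pt "-1 -2.5 0 0 0 0 0" --pt "-1 -5 0 0 0 0 0" --pt "-1 -8 0 0 0 0 0" --pt "-1 -10 0 0 0 0 0" --pt "-1 -10.5 0 0 0 0 0"

```text
clock: 7.98
tcp_pos: [0.4804, -0.1743, 0.1483]
eef_rot: [1.138, 1.248, -1.133]
wrist_force: [1.0, -0.1, 0.2]
opening: 0.0855
```

Run:
```python
from h import *
goto(.650,-.004,.12,.165)
im,d=grab_frame("top"); cv2.imwrite("pics/t1.png",cv2.resize(im[110:300,165:385,::-1],None,fx=3,fy=3,interpolation=cv2.INTER_CUBIC))
```

```text
t 7.98 tcp [ 0.4804 -0.1743  0.1483] open 0.0855 F [ 1.  -0.1  0.2]
shift cm [  2.91  18.54 -15.28] turn [-0.066  0.002 -0.006]
```

View pics/t1.png

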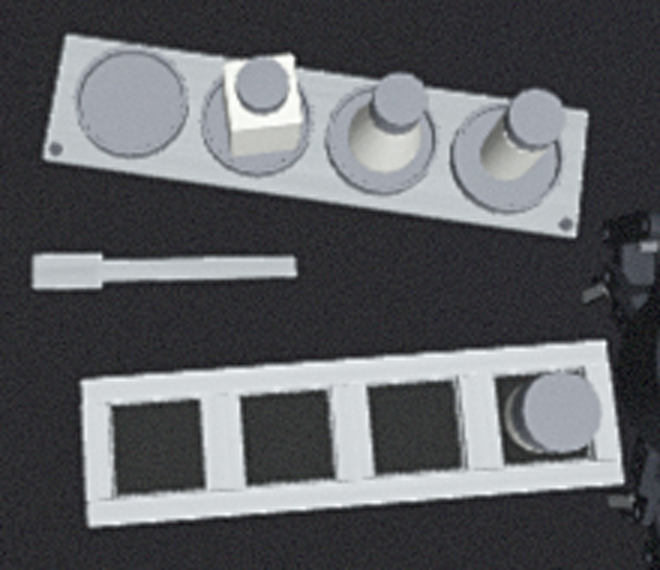

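The squat jar stands in the rightmost nest, cap at (561,412) in the crop, and its dish is empty. Next is the square bottle.

jog_arm --pt "-1 0 1 -0.8 0 0 0" --pt "-1 0 3.3 -2.7 -0.02 0 0" --pt "-1 0 6 -5 -0.04 0 0" --pt "-1 0 9 -7.4 -0.06 0 0" --pt "-1 0 12 -9.9 -0.066 0 0" --pt "-1 0 15 -12.4 -0.066 0 0" --pt "-1 0 17.4 -14.3 -0.066 0 0" --pt "-1 0 18.5 -15.3 -0.066 0 0" --pt "-1 0 18.5 -15.3 -0.066 0 0" --pt "-1 0 18.5 -15.3 -0.066 0 0" --pt "-1 0 18.5 -15.3 -0.066 0 0" --pt "-1 0 18.5 -15.3 -0.066 0 0"

```text
clock: 9.03
tcp_pos: [0.6457, -0.0046, 0.1433]
eef_rot: [1.087, 1.283, -1.09]
wrist_force: [-0.5, -0.2, 0.1]
opening: 0.0854
```

```bash
python3 -c "
from h import *
goto(.650,-.004,.048,.165)
print(back('top',(np.array([561,412])+.5)/3-.5+[165,110],.058))"
```

```text
t 9.03 tcp [ 0.6457 -0.0046  0.1433] open 0.0854 F [-0.5 -0.2  0.1]
shift cm [9.53 0.46 0.  ] turn [-0.002  0.001  0.002]
[[ 0.47892761 -0.17258435  0.058     ]]
```

jog_arm --pt "-1 1 0.2 0 0 0 0" --pt "-1 3 0.4 0 0 0 0" --pt "-1 5.5 0.4 0 0 0 0" --pt "-1 8 0.4 0 0 0 0" --pt "-1 9.2 0.4 0 0 0 0" --pt "-1 9.5 0.4 0 0 0 0" --pt "-1 9.5 0.4 0 0 0 0" --pt "-1 9.5 0.4 0 0 0 0" --pt "-1 9.5 0.4 0 0 0 0" --pt "-1 9.5 0.4 0 0 0 0"

```text
clock: 9.87
tcp_pos: [0.6522, -0.0024, 0.051]
eef_rot: [1.088, 1.281, -1.085]
wrist_force: [-0.1, 0.5, 0.3]
opening: 0.0854
```

jog_arm --pt "1 0 0 0 0 0 0" --pt "1 0 0 0 0 0 0" --pt "1 0 0 0 0 0 0" --pt "1 0 0 0 0 0 0" --pt "1 0 0 0 0 0 0" --pt "1 0 0 0 0 0 0" --pt "1 0 0 0 0 0 0" --pt "1 0 0 0 0 0 0"

```text
clock: 10.53
tcp_pos: [0.6507, -0.0022, 0.0496]
eef_rot: [1.087, 1.283, -1.087]
wrist_force: [-2.2, 0.4, 5.2]
opening: 0.0407
```

```bash
python3 -c "
from h import *
goto(.471,-.0995,.12,.102)"
```

```text
t 10.53 tcp [ 0.6507 -0.0022  0.0496] open 0.0407 F [-2.2  0.4  5.2]
shift cm [ -7.03 -19.33   6.64] turn [ 0.063 -0.     0.   ]
```

jog_arm --pt "1 -0.6 0 0 0 0 0" --pt "1 -2 0 0 0 0 0" --pt "1 -4.5 0 0 0 0 0" --pt "1 -7 0 0 0 0 0" --pt "1 -9.3 -1.2 0.4 0 0 0" --pt "1 -10 -3.6 1.2 0.02 0 0" --pt "1 -10 -6.6 2.2 0.03 0 0" --pt "1 -10 -9.8 3.3 0.04 0 0" --pt "1 -10 -13 4.4 0.05 0 0" --pt "1 -10 -16 5.4 0.06 0 0" --pt "1 -10 -18.2 6.1 0.063 0 0" --pt "1 -10 -19.3 6.5 0.063 0 0"

```text
clock: 11.53
tcp_pos: [0.4684, -0.1, 0.15]
eef_rot: [1.135, 1.255, -1.137]
wrist_force: [-0.8, -0.1, -1.1]
opening: 0.0403
```

jog_arm --pt "1 0 0 0 0 0 0" --pt "1 0 0 0 0 0 0" --pt "1 0 0 0 0 0 0" --pt "1 0 0 0 0 0 0" --pt "1 0 0 0 0 0 0" --pt "1 0 0 0 0 0 0"

```text
clock: 12.03
tcp_pos: [0.472, -0.0975, 0.1491]
eef_rot: [1.133, 1.256, -1.133]
wrist_force: [0.9, 0.7, -1.0]
opening: 0.0404
```

```bash
python3 -c "
from h import *
goto(.471,-.098,.0436,.102)"
```

```text
t 12.03 tcp [ 0.472  -0.0975  0.1491] open 0.0404 F [ 0.9  0.7 -1. ]
shift cm [10.55 -0.11  0.04] turn [ 0.001 -0.    -0.   ]
```

jog_arm --pt "1 1 -0.1 0 0 0 0" --pt "1 3 -0.1 0 0 0 0" --pt "1 5.5 -0.1 0 0 0 0" --pt "1 7.5 -0.1 0 0 0 0" --pt "1 9 -0.1 0 0 0 0" --pt "1 9.8 -0.1 0 0 0 0" --pt "1 10.2 -0.1 0 0 0 0" --pt "1 10.4 -0.1 0 0 0 0" --pt "1 10.5 -0.1 0 0 0 0" --pt "1 10.5 -0.1 0 0 0 0" --pt "1 10.5 -0.1 0 0 0 0" --pt "1 10.5 -0.1 0 0 0 0"

```text
clock: 13.03
tcp_pos: [0.4709, -0.0983, 0.045]
eef_rot: [1.134, 1.254, -1.133]
wrist_force: [-0.2, 0.5, -1.2]
opening: 0.0406
```

```bash
python3 -c "
from h import *
goto(.471,-.098,.0436,.102)"
```

```text
t 13.03 tcp [ 0.4709 -0.0983  0.045 ] open 0.0406 F [-0.2  0.5 -1.2]
shift cm [ 0.14  0.01 -0.03] turn [ 0.     0.    -0.002]
```

jog_arm --pt "1 0.1 0 0 0 0 0" --pt "1 0.2 0 0 0 0 0" --pt "1 0.2 0 0 0 0 0" --pt "1 0.2 0 0 0 0 0" --pt "-1 0.2 0 0 0 0 0" --pt "-1 0.2 0 0 0 0 0" --pt "-1 0.2 0 0 0 0 0" --pt "-1 0.2 0 0 0 0 0" --pt "-1 0.2 0 0 0 0 0"

```text
clock: 13.78
tcp_pos: [0.4702, -0.0982, 0.0422]
eef_rot: [1.134, 1.256, -1.134]
wrist_force: [0.4, -0.4, 0.5]
opening: 0.0855
```

jog_arm --pt "-1 -0.8 0 0 0 0 0" --pt "-1 -2.5 0 0 0 0 0" --pt "-1 -5 0 0 0 0 0" --pt "-1 -8 0 0 0 0 0" --pt "-1 -10 0 0 0 0 0" --pt "-1 -11 0 0 0 0 0" --pt "-1 -11 0 0 0 0 0" --pt "-1 -11 0 0 0 0 0"

```text
clock: 14.45
tcp_pos: [0.4703, -0.0982, 0.1524]
eef_rot: [1.134, 1.255, -1.133]
wrist_force: [-0.1, 1.2, 1.1]
opening: 0.0855
```

```bash
python3 -c "
from h import *
goto(.6425,-.0798,.15,-.119)"
```

```text
t 14.45 tcp [ 0.4703 -0.0982  0.1524] open 0.0855 F [-0.1  1.2  1.1]
shift cm [ 0.25 17.32 -0.07] turn [ 0.221 -0.    -0.001]
```

jog_arm --pt "-1 0 1 0 0.02 0 0" --pt "-1 0 3.3 0 0.05 0 0" --pt "-1 0 6.5 0 0.1 0 0" --pt "-1 0 9.7 0 0.15 0 0" --pt "-1 0 13 0 0.2 0 0" --pt "-1 0 16 -0.1 0.221 0 0" --pt "-1 0 17.3 -0.1 0.221 0 0" --pt "-1 0 17.3 -0.1 0.221 0 0" --pt "-1 0 17.3 -0.1 0.221 0 0" --pt "-1 0 17.3 -0.1 0.221 0 0" --pt "-1 0 17.3 -0.1 0.221 0 0"

```text
clock: 15.37
tcp_pos: [0.6407, -0.0801, 0.1513]
eef_rot: [1.296, 1.152, -1.299]
wrist_force: [0.2, -0.3, 0.2]
opening: 0.0852
```

Run:
```python
from h import *
goto(.6425,-.0798,.075,-.119)
im,d=grab_frame("wrist"); T=camera_params("wrist")["pose"]; np.save("T1.npy",T)
cv2.imwrite("pics/w1.png",cv2.resize(im[:,:,::-1],None,fx=1.5,fy=1.5,interpolation=cv2.INTER_CUBIC))
```

```text
t 15.37 tcp [ 0.6407 -0.0801  0.1513] open 0.0852 F [ 0.2 -0.3  0.2]
shift cm [ 7.63  0.19 -0.05] turn [-0.001  0.     0.002]
```

View pics/w1.png

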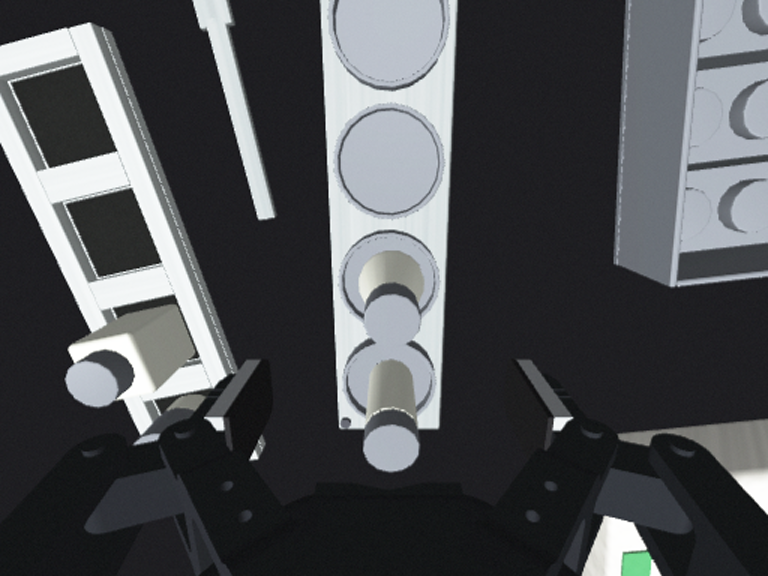

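The square bottle sits in the second nest from the right. The cone's cap (392,317) is central between the fingers to 2 mm. Descending.

jog_arm --pt "-1 1 0.1 0 0 0 0" --pt "-1 3 0.2 0 0 0 0" --pt "-1 5 0.2 0 0 0 0" --pt "-1 6.7 0.2 0 0 0 0" --pt "-1 7.5 0.2 0 0 0 0" --pt "-1 7.6 0.2 0 0 0 0" --pt "-1 7.6 0.2 0 0 0 0" --pt "-1 7.6 0.2 0 0 0 0" --pt "-1 7.6 0.2 0 0 0 0" --pt "-1 7.6 0.2 0 0 0 0"

```text
clock: 16.25
tcp_pos: [0.6451, -0.08, 0.0776]
eef_rot: [1.297, 1.149, -1.295]
wrist_force: [0.1, -0.2, -1.0]
opening: 0.0851
```

Run:
```python
from h import *
goto(.6425,-.0798,.075,-.119)
p=camera_params("wrist");p["pose"]=np.load("T1.npy"); f=lambda a:(np.array(a,float)+.5)/1.5-.5
print("cone",back("w",f((392,317)),.088,p),"tube",back("w",f((391,448)),.092,p),"square",back("w",f((99,378)),.080,p))
```

```text
t 16.25 tcp [ 0.6451 -0.08    0.0776] open 0.0851 F [ 0.1 -0.2 -1. ]
shift cm [ 0.26 -0.27  0.01] turn [-0.    -0.    -0.002]
cone [[ 0.64311    -0.07784668  0.088     ]] tube [[ 0.63375306 -0.15314177  0.092     ]] square [[ 0.47683788 -0.09779997  0.08      ]]
```

jog_arm --pt "-1 0.2 -0.1 0 0 0 0" --pt "-1 0.2 -0.1 0 0 0 0" --pt "1 0.2 -0.1 0 0 0 0" --pt "1 0.2 -0.1 0 0 0 0" --pt "1 0.2 -0.1 0 0 0 0" --pt "1 0.2 -0.1 0 0 0 0" --pt "1 0.2 -0.1 0 0 0 0" --pt "1 0.2 -0.1 0 0 0 0" --pt "1 0.2 -0.1 0 0 0 0" --pt "1 0.2 -0.1 0 0 0 0" --pt "1 0.2 -0.1 0 0 0 0"

```text
clock: 17.17
tcp_pos: [0.6433, -0.0798, 0.0744]
eef_rot: [1.296, 1.151, -1.296]
wrist_force: [-0.8, 0.4, 1.9]
opening: 0.0289
```

```bash
python3 -c "
from h import *
goto(.4634,-.026,.15,.102)"
```

```text
t 17.17 tcp [ 0.6433 -0.0798  0.0744] open 0.0289 F [-0.8  0.4  1.9]
shift cm [ -7.57 -18.5   -3.2 ] turn [-0.221 -0.    -0.   ]
```

jog_arm --pt "1 -0.6 0 0 0 0 0" --pt "1 -2 0 0 0 0 0" --pt "1 -4.5 0 0 0 0 0" --pt "1 -7 0 0 0 0 0" --pt "1 -8.6 -1.2 -0.2 -0.01 0 0" --pt "1 -9 -3.6 -0.6 -0.04 0 0" --pt "1 -9 -6.6 -1.1 -0.08 0 0" --pt "1 -9 -9.8 -1.7 -0.12 0 0" --pt "1 -9 -13 -2.3 -0.16 0 0" --pt "1 -9 -16 -2.8 -0.2 0 0" --pt "1 -9 -17.8 -3.1 -0.22 0 0" --pt "1 -9 -18.5 -3.2 -0.221 0 0"

```text
clock: 18.17
tcp_pos: [0.4605, -0.0252, 0.1651]
eef_rot: [1.132, 1.258, -1.133]
wrist_force: [0.0, 0.2, -0.9]
opening: 0.0292
```

jog_arm --pt "1 0 0 0 0 0 0" --pt "1 0 0 0 0 0 0" --pt "1 0 0 0 0 0 0" --pt "1 0 0 0 0 0 0" --pt "1 0 0 0 0 0 0" --pt "1 0 0 0 0 0 0"

```text
clock: 18.67
tcp_pos: [0.4639, -0.0263, 0.1641]
eef_rot: [1.134, 1.256, -1.134]
wrist_force: [-0.0, 0.4, -1.2]
opening: 0.0291
```

```bash
python3 -c "
from h import *
goto(.4634,-.026,.0684,.102)"
```

```text
t 18.67 tcp [ 0.4639 -0.0263  0.1641] open 0.0291 F [-0.   0.4 -1.2]
shift cm [ 9.57 -0.05 -0.03] turn [-0.  0.  0.]
```

jog_arm --pt "1 1 0 0 0 0 0" --pt "1 3 0 0 0 0 0" --pt "1 5 0 0 0 0 0" --pt "1 7 0 0 0 0 0" --pt "1 8.3 0 0 0 0 0" --pt "1 8.9 0 0 0 0 0" --pt "1 9.2 0 0 0 0 0" --pt "1 9.4 0 0 0 0 0" --pt "1 9.5 0 0 0 0 0" --pt "1 9.5 0 0 0 0 0" --pt "1 9.5 0 0 0 0 0" --pt "1 9.5 0 0 0 0 0"

```text
clock: 19.67
tcp_pos: [0.4639, -0.026, 0.0699]
eef_rot: [1.134, 1.255, -1.133]
wrist_force: [-0.1, 0.2, -1.4]
opening: 0.0288
```

```bash
python3 -c "
from h import *
goto(.4634,-.026,.0684,.102)"
```

```text
t 19.67 tcp [ 0.4639 -0.026   0.0699] open 0.0288 F [-0.1  0.2 -1.4]
shift cm [ 0.15 -0.05 -0.01] turn [ 0.     0.    -0.001]
```

jog_arm --pt "1 0.1 0 0 0 0 0" --pt "1 0.2 0 0 0 0 0" --pt "1 0.2 0 0 0 0 0" --pt "1 0.2 0 0 0 0 0" --pt "-1 0.2 0 0 0 0 0" --pt "-1 0.2 0 0 0 0 0" --pt "-1 0.2 0 0 0 0 0" --pt "-1 0.2 0 0 0 0 0" --pt "-1 0.2 0 0 0 0 0"

```text
clock: 20.42
tcp_pos: [0.4633, -0.026, 0.0672]
eef_rot: [1.134, 1.256, -1.134]
wrist_force: [-0.2, -0.3, 0.3]
opening: 0.085
```

jog_arm --pt "-1 -0.8 0 0 0 0 0" --pt "-1 -2.5 0 0 0 0 0" --pt "-1 -5 0 0 0 0 0" --pt "-1 -7.5 0 0 0 0 0" --pt "-1 -9 0 0 0 0 0" --pt "-1 -9.2 0 0 0 0 0" --pt "-1 -9.2 0 0 0 0 0" --pt "-1 -9.2 0 0 0 0 0"

```text
clock: 21.08
tcp_pos: [0.4629, -0.026, 0.159]
eef_rot: [1.134, 1.256, -1.134]
wrist_force: [-1.0, 0.2, -0.5]
opening: 0.0856
```

```bash
python3 -c "
from h import *
goto(.6337,-.1532,.062,-.119)"
```

```text
t 21.08 tcp [ 0.4629 -0.026   0.159 ] open 0.0856 F [-1.   0.2 -0.5]
shift cm [ 9.7  15.69 14.4 ] turn [ 0.221 -0.     0.   ]
```

jog_arm --pt "-1 0 0.9 0.8 0.01 0 0" --pt "-1 0 3 2.7 0.04 0 0" --pt "-1 0 5.5 5 0.08 0 0" --pt "-1 0 8 7.3 0.12 0 0" --pt "-1 0 10.5 9.7 0.16 0 0" --pt "-1 0 13 12 0.2 0 0" --pt "-1 0 15 13.8 0.221 0 0" --pt "-1 0 15.7 14.4 0.221 0 0" --pt "-1 0 15.7 14.4 0.221 0 0" --pt "-1 0 15.7 14.4 0.221 0 0" --pt "-1 0 15.7 14.4 0.221 0 0" --pt "-1 0 15.7 14.4 0.221 0 0"

```text
clock: 22.08
tcp_pos: [0.6331, -0.1519, 0.1588]
eef_rot: [1.295, 1.153, -1.296]
wrist_force: [-0.8, 1.1, 0.2]
opening: 0.0855
```

```bash
python3 -c "
from h import *
goto(.6337,-.1532,.062,-.119)"
```

```text
t 22.08 tcp [ 0.6331 -0.1519  0.1588] open 0.0855 F [-0.8  1.1  0.2]
shift cm [9.68 0.09 0.13] turn [ 0.001 -0.001  0.002]
```

jog_arm --pt "-1 1 0 0.1 0 0 0" --pt "-1 3 0 0.1 0 0 0" --pt "-1 5.5 0 0.1 0 0 0" --pt "-1 8 0 0.1 0 0 0" --pt "-1 9.3 0 0.1 0 0 0" --pt "-1 9.7 0 0.1 0 0 0" --pt "-1 9.7 0 0.1 0 0 0" --pt "-1 9.7 0 0.1 0 0 0" --pt "-1 9.7 0 0.1 0 0 0" --pt "-1 9.7 0 0.1 0 0 0" --pt "-1 9.7 0 0.1 0 0 0" --pt "-1 9.7 0 0.1 0 0 0"

```text
clock: 23.08
tcp_pos: [0.6347, -0.1544, 0.0632]
eef_rot: [1.297, 1.149, -1.295]
wrist_force: [-0.5, 0.1, -0.8]
opening: 0.0855
```

jog_arm --pt "1 0 0 0 0 0 0" --pt "1 0 0 0 0 0 0" --pt "1 0 0 0 0 0 0" --pt "1 0 0 0 0 0 0" --pt "1 0 0 0 0 0 0" --pt "1 0 0 0 0 0 0" --pt "1 0 0 0 0 0 0" --pt "1 0 0 0 0 0 0" --pt "1 0 0 0 0 0 0"

```text
clock: 23.83
tcp_pos: [0.6341, -0.1543, 0.0623]
eef_rot: [1.296, 1.151, -1.296]
wrist_force: [-0.0, 0.7, 0.6]
opening: 0.0312
```

```bash
python3 -c "
from h import *
goto(.456,.0475,.15,.102)"
```

```text
t 23.83 tcp [ 0.6341 -0.1543  0.0623] open 0.0312 F [-0.   0.7  0.6]
shift cm [ -8.77 -20.08 -17.92] turn [-0.221  0.    -0.   ]
```

jog_arm --pt "1 -0.6 0 0 0 0 0" --pt "1 -2 0 0 0 0 0" --pt "1 -4.5 0 0 0 0 0" --pt "1 -7 0 0 0 0 0" --pt "1 -9.3 -0.8 -0.7 -0.01 0 0" --pt "1 -10 -2.8 -2.5 -0.04 0 0" --pt "1 -10 -5.3 -4.7 -0.07 0 0" --pt "1 -10 -8 -7.1 -0.1 0 0" --pt "1 -10 -10.7 -9.5 -0.13 0 0" --pt "1 -10 -13.4 -11.9 -0.16 0 0" --pt "1 -10 -16 -14.3 -0.19 0 0" --pt "1 -10 -18.3 -16.3 -0.21 0 0"

```text
clock: 24.83
tcp_pos: [0.4704, 0.031, 0.1635]
eef_rot: [1.141, 1.251, -1.139]
wrist_force: [0.3, 0.8, -0.8]
opening: 0.0311
```

jog_arm --pt "1 0 -1.3 -1.3 -0.01 0 0" --pt "1 0 -1.6 -1.8 -0.01 0 0" --pt "1 0 -1.6 -1.8 -0.01 0 0" --pt "1 0 -1.6 -1.8 -0.01 0 0" --pt "1 0 -1.6 -1.8 -0.01 0 0" --pt "1 0 -1.6 -1.8 -0.01 0 0" --pt "1 0 -1.6 -1.8 -0.01 0 0"

```text
clock: 25.42
tcp_pos: [0.4549, 0.0448, 0.1623]
eef_rot: [1.136, 1.254, -1.136]
wrist_force: [-0.2, 0.2, -0.3]
opening: 0.0314
```

```bash
python3 -c "
from h import *
goto(.456,.0475,.0563,.102)"
```

```text
t 25.42 tcp [0.4549 0.0448 0.1623] open 0.0314 F [-0.2  0.2 -0.3]
shift cm [10.6   0.13 -0.26] turn [-0.003  0.    -0.   ]
```

jog_arm --pt "1 1 0.1 -0.2 0 0 0" --pt "1 3 0.1 -0.2 0 0 0" --pt "1 5.5 0.1 -0.2 0 0 0" --pt "1 7.5 0.1 -0.2 0 0 0" --pt "1 9 0.1 -0.2 0 0 0" --pt "1 9.8 0.1 -0.2 0 0 0" --pt "1 10.2 0.1 -0.2 0 0 0" --pt "1 10.4 0.1 -0.2 0 0 0" --pt "1 10.5 0.1 -0.2 0 0 0" --pt "1 10.5 0.1 -0.2 0 0 0" --pt "1 10.5 0.1 -0.2 0 0 0" --pt "1 10.5 0.1 -0.2 0 0 0"

```text
clock: 26.42
tcp_pos: [0.4556, 0.048, 0.058]
eef_rot: [1.135, 1.254, -1.133]
wrist_force: [-0.5, -0.7, -1.2]
opening: 0.0312
```

```bash
python3 -c "
from h import *
goto(.456,.0475,.0563,.102)"
```

```text
t 26.42 tcp [0.4556 0.048  0.058 ] open 0.0312 F [-0.5 -0.7 -1.2]
shift cm [0.17 0.04 0.05] turn [-0.001 -0.    -0.002]
```

jog_arm --pt "1 0.1 0 0 0 0 0" --pt "1 0.2 0 0 0 0 0" --pt "1 0.2 0 0 0 0 0" --pt "1 0.2 0 0 0 0 0" --pt "-1 0.2 0 0 0 0 0" --pt "-1 0.2 0 0 0 0 0" --pt "-1 0.2 0 0 0 0 0" --pt "-1 0.2 0 0 0 0 0" --pt "-1 0.2 0 0 0 0 0"

```text
clock: 27.17
tcp_pos: [0.4549, 0.0479, 0.0552]
eef_rot: [1.134, 1.255, -1.135]
wrist_force: [-0.7, 0.2, 1.0]
opening: 0.0851
```

jog_arm --pt "-1 -0.8 0 0 0 0 0" --pt "-1 -2.5 0 0 0 0 0" --pt "-1 -5 0 0 0 0 0" --pt "-1 -8 0 0 0 0 0" --pt "-1 -11 0 0 0 0 0" --pt "-1 -13 0 -1 0 0 0" --pt "-1 -13 0 -4 0 0 0" --pt "-1 -13 0 -8 0 0 0" --pt "-1 -13 0 -12 0 0 0" --pt "-1 -13 0 -15 0 0 0" --pt "-1 -13 0 -16 0 0 0" --pt "-1 -13 0 -16 0 0 0"

```text
clock: 28.17
tcp_pos: [0.4381, 0.2105, 0.1858]
eef_rot: [1.131, 1.259, -1.129]
wrist_force: [-0.3, -0.1, 0.6]
opening: 0.0852
```

Run:
```python
from h import *
goto(.4,.2,.2,.1)
im,d=grab_frame("top"); cv2.imwrite("pics/t2.png",cv2.resize(im[210:300,175:385,::-1],None,fx=3.5,fy=3.5,interpolation=cv2.INTER_CUBIC))
im,d=grab_frame("scene"); cv2.imwrite("pics/s2.png",cv2.resize(im[100:260,110:360,::-1],None,fx=3,fy=3,interpolation=cv2.INTER_CUBIC))
```

```text
t 28.17 tcp [0.4381 0.2105 0.1858] open 0.0852 F [-0.3 -0.1  0.6]
shift cm [-1.42 -3.89  0.63] turn [ 0.007 -0.001 -0.001]
```

View pics/t2.png

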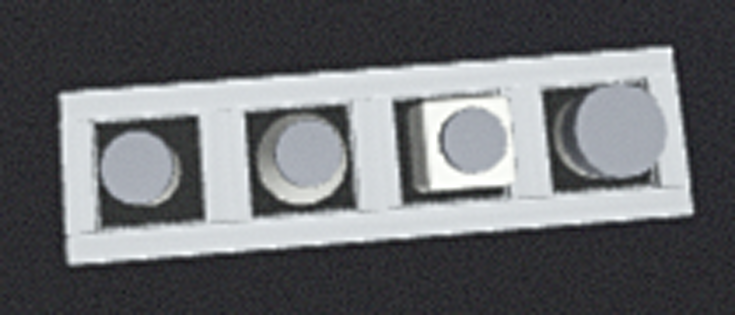

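View pics/s2.png

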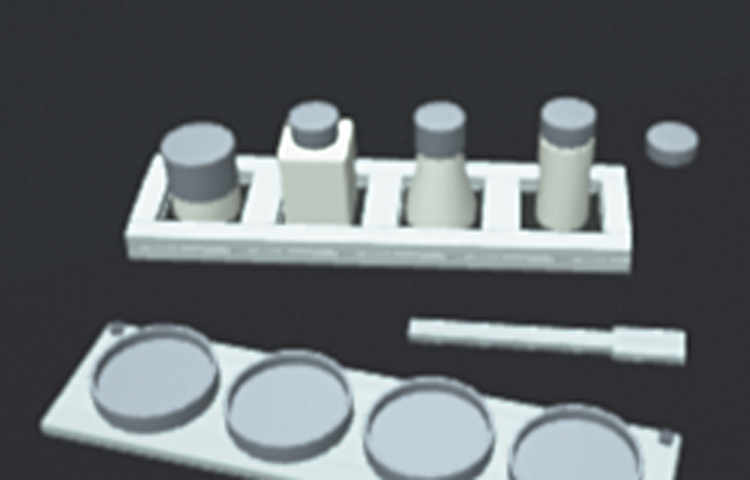

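All four jars stand upright in their nests. Cap centres in the top crop are tube (138,167), cone (310,153), square (474,140) and squat (621,131). I'll check their positions and heights against the nests with depth, then hand in if they're good.

Run:
```python
from h import *
im,d=grab_frame("top"); p=camera_params("top"); K,T=p["intrinsics"],p["pose"]
a=.1017; c=np.array([467.2,-62.7]); ok=True
for k,uv,h,t in(("tube",(138,167),78,111),("cone",(310,153),74,37),("square",(474,140),72,-37),("squat",(621,131),50,-111)):
    px=(np.array(uv)+.5)/3.5-.5+[175,210]; u,v=px.round().astype(int)
    zc=np.median(d[v-2:v+3,u-2:u+3]); w=T[:3,:3]@(np.linalg.inv(K)@[*px,1]*zc)+T[:3,3]
    b=back("top",px,(h+8)/1000)[0,:2]*1000-c
    x,y=b@[np.cos(a),np.sin(a)],b@[-np.sin(a),np.cos(a)]-t
    print(k,"dx %.1f dy %.1f mm, underside %.1f mm (8)"%(x,y,w[2]*1000-h)); ok&=abs(x)<8 and abs(y)<8 and abs(w[2]*1000-h-8)<4
s=arm.read_state(); print(ok,s["clock"],abs(s["qvel"]).max())
if ok:
    from cell import workorder; print(workorder.sign_off())
```

```text
tube dx 0.1 dy -0.8 mm, underside 7.6 mm (8)
cone dx 0.5 dy -2.3 mm, underside 8.0 mm (8)
square dx 0.7 dy -1.7 mm, underside 8.4 mm (8)
squat dx 0.3 dy -0.2 mm, underside 8.2 mm (8)
True 28.3167 0.015581201171284144
the job is handed in; nothing more can be done
None
```

I moved all four jars into the mirrored nests and handed the job in at 28.3 s; the hand-in reports no verdict. From the robot's left, the rail held squat, square, cone and tube. The tray now holds tube, cone, square and squat, with the square bottle turned to line up with its nest.

**Last checks (top camera and depth):**

| Jar | Largest offset from nest centre | Underside height (should be 8 mm) |
|---|---|---|
| Tube | 0.8 mm | 7.6 mm |
| Cone | 2.3 mm | 8.0 mm |
| Square | 1.7 mm | 8.4 mm |
| Squat | 0.3 mm | 8.2 mm |

The limits are 13 mm and 3 mm. The top and scene pictures show all four jars upright and clear of the gripper; I did not measure tilt separately.

**One disagreement:** an oblique wrist-camera reading put the square bottle about 6 mm off its nest centre, still inside the limit. The top camera's 1.7 mm is probably right, since the bottle was at the edge of the wrist view.

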